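# Check the leak tester's emergency stop: press, twist free, reset

## Robot

A 7-joint arm with a two-finger parallel gripper is mounted at the origin on a cart in front of the work surface, level with it; the furniture and walls round the work are solid. World frame = base frame: x ahead of the robot, y to its left, z up, the work surface at z = 0. Lengths are in m, angles in degrees, forces in N, time in s.
With the tool pointing down it reaches from about 0.4 to 0.75 m from the base axis. Payload 19.5 kg.
Tool frame: the origin (TCP) lies midway between the tips of the shut fingers; the grasp point (between the pads) lies 19 mm behind it (env.tcp_to_grasp is the distance from the TCP to the grasp point, in m); z points along the fingers, y is the direction in which the jaws open and shut (so a half turn about z gives the same grasp; the last joint's range is limited). The gripper opens to 85 mm and grips with 20 to 120 N. Pads are 22 mm wide; open, the fingers measure 114 mm over their backs; the gripper's body (76 mm by 85 mm) begins 54 mm behind the grasp point. The pads swing forward as they close: fully open they stand 13 mm farther back than shut.
Start: joints at [-66.561, 40.479, -1.581, 85.061, 1.261, 54.483, -4.326], TCP at [0.251, 0.518, 0.231] pointing down, gripper open.
Joint ranges: [-155.06, 155.06], [-18.47, 123.98], [-90, 86.84], [0, 140.48], [-83.41, 263.41], [0, 116], [-161.91, 161.91]. Speed limits (degrees/s): [108.29, 108.29, 147.25, 147.25, 172.46, 172.46, 172.46].

## Interface

Orientations are given as a 3x3 rotation matrix whose columns are the frame's x, y, z axes.
In Python, from rig import env gives the robot as it stands.
- The arm moves only by the tool carry_out, never from a script. Its argument "targets" is a list of rows, each an object with "slide": the shift along the tool's x, y, z in mm, a list of three; "twist": the turn, a rotation vector about the tool's x, y, z in rad, a list of three; "grip": the opening, from 0 (shut) to 1 (fully open). A call has 1 to 8 rows; each row shifts and turns the commanded pose from where the row before left it, along the tool's axes as they then stand; what a row does not reach is not made up. A row lasts 1/12 s, in which the tool goes at most 41.7 mm and 7.16 degrees, less where a joint would pass 70% of its speed; a pose out of reach is approached as far as the arm can. A call with a gripper value outside its range is refused whole. The fingers move at their own pace and stop on an object; the grip force is fixed at half the most. Time passes only in rows, so rows that do not move let the fingers close. It gives the time, the measured TCP pose, the force and the opening at its end, in the units of the state.
- env.get_state(): the state, without advancing time (a new reading comes with each control period).
- env.read_camera(name): name is "scene" or "top" or "wrist"; returns the picture (384x512x3 uint8, blue, green, red); there is no depth.
- env.get_calibration(name): a dict with "fov_y" (degrees; the focal length in pixels is half the picture's height over the tangent of half this angle, whatever the lens; pixels are square), "cx", "cy" (the principal point, pixels), "k1" (the pictures are not rectified: a ray, as slopes to the right and down, at radius r is drawn at 1 + k1 r^2 times it, then the intrinsics apply), "T" (4x4, takes a point from camera to world coordinates). Camera axes: x right, y down, z forward; pixel columns grow to the right and rows downward; lengths in m; the calibration is good to about 2 mm. A picture is of the moment at which its call begins: read the wrist's pose just before it. get_calibration takes no time and is no camera call; for the wrist camera it gives the pose at the moment of the call.
- env.job_done(): hands the job in, once; it reports no verdict.
The state is a dict: "time_s": time; "qpos": joint angles; "dq": joint speeds; "joint_efforts": joint torques, N m; "tcp_pos": TCP position; "tool_rot": TCP orientation; "wrist_force": force on the tool from outside, world axes, zero at the start; "moment": the same for the moment, N m; "opening": finger opening in m.
Only numpy, scipy, OpenCV 4.12 (cv2) and the standard library are available. Lean on these libraries where they do the work, as an engineer would, in place of code of your own. Each camera call takes 0.05 s, during which the arm holds its last target.

## Task

Check the emergency stop of the leak-test station: push the red mushroom button down until it latches and lift your hand off so that it stays down by itself. Then free it by pushing one of its two wings round clockwise (seen from above) with a fingertip until the button springs back up - do not pinch a wing between the fingers - and finally push the blue reset button fully down and let it come back. Do not press the green start button, do not press reset while the stop is down, and leave the loose things on the bench where they are.

Things in the scene. Friction and masses are not known exactly. Their poses are not given: they have to be found in the camera images.
- stop_box: The emergency-stop station, fixed to the bench: a box 84 x 84 mm, 60 mm high (grey below, yellow cover) with a black collar of radius 25 mm whose top is 72 mm above the bench, and in it a red mushroom button. Origin: centre of the underside, on the bench top; z up, and the button's axis is this z axis. Turned up to 0.25 rad about z from start to start. The free space over the cover beside the collar is clear down to 60 mm. It and the push-button box may change places.
- mushroom: The red head of the stop button: a dome of radius 22 mm, its top 100 mm above the bench while up, with two straight wings of the same red along its own +x and -x axes, from the dome to 48 mm from the button's axis, each 14 mm thick across and 14 mm high (undersides at 84 mm, tops at 98 mm above the bench while up, all 7.5 mm lower while latched, 9.5 mm lower at full stroke). Origin on the button's axis, at bench height while up; z up; x and y turn with the head.
- wing_push: The halves of the two wings to be pushed for clockwise turning: the +y half of the +x wing and the -y half of the -x wing (in the axes of mushroom). Same origin and axes as mushroom.
- wing_back: The other halves of the two wings: the -y half of the +x wing and the +y half of the -x wing. Same origin and axes as mushroom. Pressing with the fingers (over 2 N) on a push half and a back half at once while the head is turned counts as pinching.
- stop_press (a joint): How far the mushroom is pressed down, m: 0 up, 0.0095 full stroke. A spring pushes it up (4 N at the top, 9 N at full stroke; with the latch it takes about 8 to 9 N). It latches when pressed beyond about 0.008 while untwisted, and then rests at about 0.0075 when let go.
- stop_twist (a joint): How far the head is turned clockwise seen from above, rad: 0 at rest, at most 0.9. A weak spring turns it back (0.02 to 0.07 N m, while latched up to 0.01 N m of friction besides). The latch lets go at about 0.45 rad, then the button springs up; when let go it turns back to 0.
- stop_top (a point): Centre of the top of the red dome (moves with it).
- wing_a (a point): Middle of the face to push on the +x wing, 36 mm from the axis: push it towards the head's -y.
- wing_b (a point): Middle of the face to push on the -x wing, 36 mm from the axis: push it towards the head's +y.
- panel: The push-button station, fixed to the bench: a grey box 130 x 60 mm, 50 mm high, long along its x axis, with a blue button at x = +36 mm (the far end from the robot) and a green one at x = -36 mm, on the middle line. Origin: centre of the underside; z up. Turned up to 0.25 rad.
- reset_button_top (a point): Centre of the top of the blue reset button (radius 15 mm, 68 mm above the bench, 6 mm above its black bezel of radius 23 mm).
- reset_button (a joint): Travel of the blue button, m: 0 up, 0.006 fully down, which takes 5 N; springs back.
- start_button_top (a point): Centre of the top of the green start button, same size; not to be pressed.
- start_button (a joint): Travel of the green button, m: 0 up, 0.006 fully down.
- grease_tin: Loose bystander: flat round tin with a blue lid, 54 mm across, 24 mm high; origin at the centre of its underside.
- screwdriver: Loose bystander: screwdriver lying along y, 184 mm long, 17 mm thick; origin under its middle.
- vial: Loose bystander: small white dropper bottle with a red cap, 31 mm across, 94 mm high, standing; origin at the centre of its underside.
- connector_spare_0: Loose bystander: dark grey round connector, 25 mm across, 32 mm high, standing; origin at the centre of its underside.
- connector_spare_1: Loose bystander: dark grey round connector, 25 mm across, 32 mm high, standing; origin at the centre of its underside.

How it is judged (in metres and radians):
On the way, in this order (a step that is already met when the one before it is completed fails the run):
1. the mushroom is latched down by itself, with the robot's hand off it (value of joint stop_press above 0.006 m and contact force between each of the fingers, the arm and mushroom below 0.1 N), for 0.2 s.
2. the mushroom has been twisted free and is up again (value of joint stop_press below 0.0015 m), for 0.1 s.
3. the blue reset button is pressed fully down (value of joint reset_button above 0.0045 m), for 0.05 s.
At the end, for the whole second after the job is handed in: The mushroom is up again (within 1.5 mm) and turned back (within 0.15 rad), both push buttons are up (within 1.5 mm) (value of joint each of stop_press, reset_button, start_button below 0.0015 m and value of joint stop_twist below 0.15 rad); the robot touches nothing.
It fails at once if the green start button is pressed (2 mm or more) (value of joint start_button above 0.002 m).
It fails at once if reset is pressed while the stop is down (value of joint reset_button above 0.003 m and value of joint stop_press above 0.004 m).
It fails at once if a wing is pinched between the fingers (contact force between the fingers and wing_push above 2 N and contact force between the fingers and wing_back above 2 N and value of joint stop_twist above 0.1 rad).
It fails at once if a loose thing on the bench is lifted, carried or shoved (20 mm or more) (distance of any of grease_tin, screwdriver, vial, connector_spare_0, connector_spare_1 from where it was at the start of the episode above 0.02 m).
It also fails if it takes over 45 s, if anything falls off the work surface, if the arm or the gripper's body presses on something with over 40 N, if the wrist force passes 120 N, or if a joint passes its speed limit or range.

## Working session

There is one attempt and no reset: what is moved stays moved. The work goes in short steps, Python scripts to look and compute and a tool call to move; the robot and the scene stay as the last step left them, time stands still between calls to the robot, and variables do not carry over. Pictures are saved under pics/ and viewed, and the job is handed in when it is done.

Besides the shell and the picture viewer there is one more tool, called as name(argument=value, ...) on one line, values as JSON. carry_out: Moves the arm, as the interface text tells. Its arguments: {"type":"object","properties":{"targets":{"type":"array","items":{"type":"object","properties":{"slide":{"type":"array","items":{"type":"number"}},"twist":{"type":"array","items":{"type":"number"}},"grip":{"type":"number"}}}}},"required":["targets"]}

```bash
ls; mkdir -p pics; python3 - <<'E'
from rig import env
import cv2,numpy as np
s=env.get_state();print(s)
for n in ("scene","top","wrist"):
    c=env.get_calibration(n);print(n,c)
    im=env.read_camera(n);cv2.imwrite(f"pics/{n}0.png",im)
E
```

```text
pics
{'time_s': 0.0, 'qpos': array([-66.56140045,  40.51413615,  -1.5813191 ,  85.08158638,
         1.25927397,  54.48054123,  -4.32433039]), 'dq': array([ 0.0196007 , -0.06172448, -0.03345922, -0.13715817,  0.11765498,
        0.09589356, -0.02530761]), 'joint_efforts': array([-1.19091346e-03, -8.83230042e+01,  1.23432264e+00, -2.36171901e+01,
        1.68412220e-02,  6.69529705e-03,  2.16157758e-05]), 'tcp_pos': array([0.25040966, 0.51734991, 0.23083706]), 'tool_rot': array([[-9.00107007e-01,  4.35668675e-01, -4.26178604e-04],
       [ 4.35668883e-01,  9.00106520e-01, -9.36949144e-04],
       [-2.45932524e-05, -1.02902725e-03, -9.99999470e-01]]), 'wrist_force': array([-0.48038637, -0.8151873 , -0.64691344]), 'moment': array([-0.01925328,  0.02429709, -0.01154856]), 'opening': 0.0856144342609797}
scene {'fov_y': 47.65068309131515, 'cx': 249.41628135144677, 'cy': 190.18611606981133, 'k1': 0.05611779418751502, 'T': array([[ 0.81089258, -0.39028006,  0.43604437,  0.06495817],
       [-0.58488302, -0.56484312,  0.58212035, -0.74498429],
       [ 0.0191067 , -0.72707202, -0.68629528,  0.87702618],
       [ 0.        ,  0.        ,  0.        ,  1.        ]])}
top {'fov_y': 57.20832465440181, 'cx': 258.46761472840365, 'cy': 193.82954715159366, 'k1': -0.03219643101213881, 'T': array([[-0.0185667 , -0.98449397,  0.17443311,  0.44423685],
       [-0.99961739,  0.01470057, -0.02343005, -0.05863969],
       [ 0.02050248, -0.17480139, -0.98439023,  0.96945305],
       [ 0.        ,  0.        ,  0.        ,  1.        ]])}
wrist {'fov_y': 66.18919977210197, 'cx': 259.8934834354614, 'cy': 190.34945803530337, 'k1': -0.05491396733916625, 'T': array([[ 0.43647667,  0.85244458,  0.28779567,  0.17625055],
       [ 0.89971453, -0.41305564, -0.14106315,  0.55338661],
       [-0.00137289,  0.32050472, -0.94724592,  0.37192091],
       [ 0.        ,  0.        ,  0.        ,  1.        ]])}
```

View pics/top0.png

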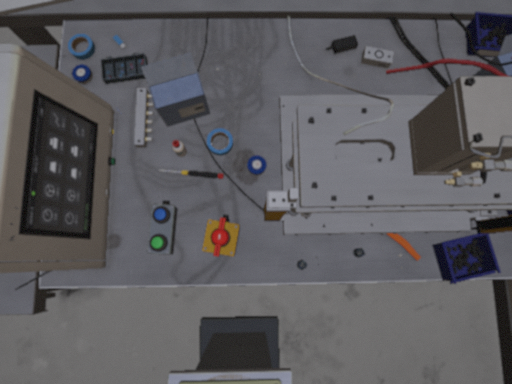

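View pics/scene0.png

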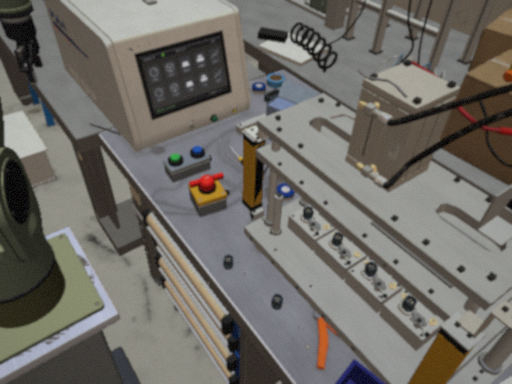

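The top view shows the red mushroom at about (220,237), with its wings running nearly up and down the image. The blue button is at (161,214) and green at (158,242). Next I'll measure them.

```bash
cat > h.py <<'E'
import cv2,numpy as np
def ray(c,u,v):
    f=192/np.tan(np.radians(c["fov_y"]/2))
    d=np.array([(u-c["cx"])/f,(v-c["cy"])/f]);s=d.copy()
    for _ in range(20): s=d/(1+c["k1"]*(s@s))
    T=c["T"];r=T[:3,:3]@np.array([s[0],s[1],1]);return T[:3,3],r/np.linalg.norm(r)
def onz(c,u,v,z):
    o,r=ray(c,u,v);return o+r*(z-o[2])/r[2]
def two(c1,p1,c2,p2):
    o1,r1=ray(c1,*p1);o2,r2=ray(c2,*p2)
    t=np.linalg.lstsq(np.c_[r1,-r2],o2-o1,rcond=None)[0]
    a=o1+t[0]*r1;b=o2+t[1]*r2;return (a+b)/2,np.linalg.norm(a-b)
def masks(im):
    h=cv2.cvtColor(im,cv2.COLOR_BGR2HSV);H,S,V=cv2.split(h)
    return dict(red=((H<8)|(H>172))&(S>150)&(V>80),blue=(H>100)&(H<125)&(S>150)&(V>70),green=(H>45)&(H<85)&(S>110)&(V>60),yellow=(H>15)&(H<32)&(S>120)&(V>100))
E
python3 - <<'E'
from h import *
from rig import env
for n in("top","scene"):
    c=env.get_calibration(n);im=cv2.imread(f"pics/{n}0.png")
    for k,m in masks(im).items():
        N,l,st,ce=cv2.connectedComponentsWithStats(m.astype(np.uint8))
        for i in range(1,N):
            if st[i,4]>25:
                z={'red':.09,'yellow':.06}.get(k,.068)
                print(n,k,st[i],ce[i].round(1),onz(c,*ce[i],z).round(4))
    x={'top':(130,190,120,90),'scene':(150,130,100,100)}[n]
    cv2.imwrite(f"pics/{n}z.png",cv2.resize(im[x[1]:x[1]+x[3],x[0]:x[0]+x[2]],None,fx=6,fy=6,interpolation=cv2.INTER_CUBIC))
E
```

```text
top red [434  60  69  15 164] [472.   64.9] [ 0.958  -0.6849  0.09  ]
top red [403  63  30   7  47] [418.7  66.1] [ 0.9531 -0.5307  0.09  ]
top red [212 217  17  39 332] [219.8 236.4] [0.4943 0.0184 0.09  ]
top blue [ 73  65  17  16 106] [81.7 73. ] [0.9516 0.4041 0.068 ]
top blue [248 156  18  18 130] [256.1 165. ] [ 0.6813 -0.0753  0.068 ]
top blue [154 209  12  11 105] [159.7 213.9] [0.5555 0.1744 0.068 ]
top green [151 236  12  13 122] [156.7 242.1] [0.4836 0.1799 0.068 ]
top yellow [203 220  16  33 269] [209.7 235.6] [0.4985 0.0469 0.06  ]
top yellow [220 222  19  34 341] [230.3 239.1] [ 0.4887 -0.0059  0.06  ]
scene red [458 106  18  16  81] [466.1 113.9] [ 1.3519 -0.1844  0.09  ]
scene red [483 126  29   9 149] [499.9 129.4] [ 1.361  -0.2954  0.09  ]
scene red [190 173  33  18 288] [206.4 181.3] [0.4901 0.0165 0.09  ]
scene blue [253  85  12   5  28] [258.6  87.4] [0.9223 0.3604 0.068 ]
scene blue [ 43 104  10  21  77] [ 48. 116.] [0.2501 0.5897 0.068 ]
scene blue [192 147  10   7  54] [196.8 149.8] [0.5525 0.1735 0.068 ]
scene blue [278 184  16  13  63] [284.9 191.4] [ 0.6552 -0.1175  0.068 ]
scene blue [337 361  40  23 132] [355.  371.9] [ 0.4518 -0.5729  0.068 ]
scene green [170 154  11   8  66] [174.7 157.5] [0.4805 0.1784 0.068 ]
scene yellow [248 177   6  15  26] [251.4 184.6] [ 0.6018 -0.0367  0.06  ]
scene yellow [189 180  38  26 429] [208.  194.2] [ 0.4827 -0.0012  0.06  ]
```

View pics/topz.png

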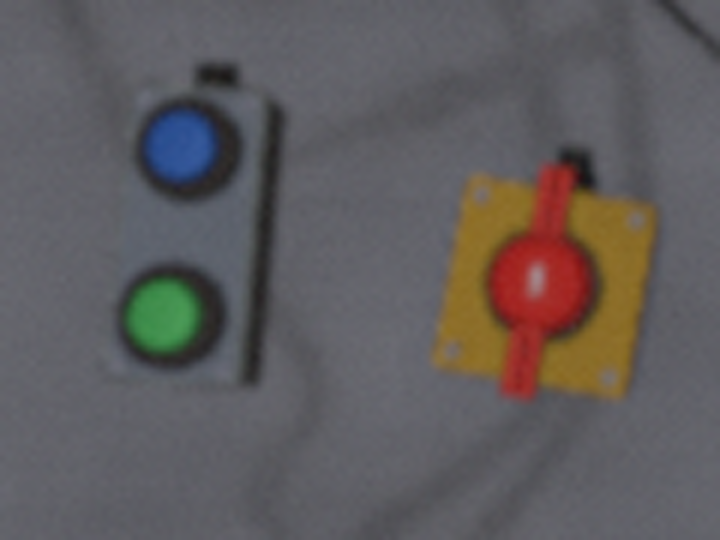

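View pics/scenez.png

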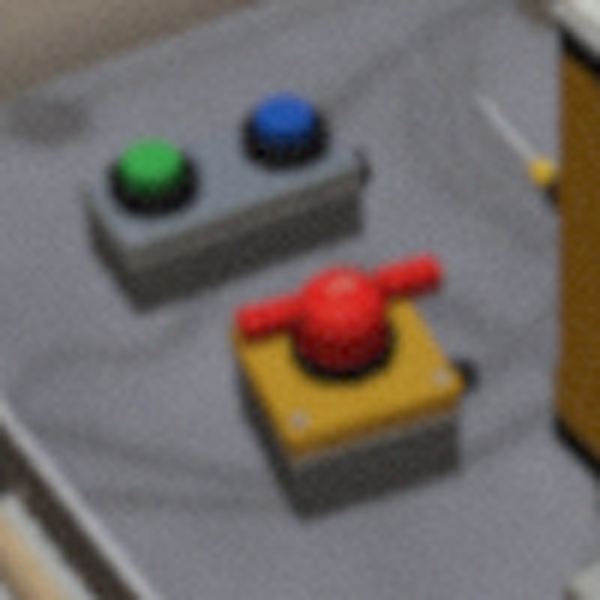

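```bash
python3 - <<'E'
from h import *
from rig import env
c=env.get_calibration("top");s=env.get_calibration("scene")
im=cv2.imread("pics/top0.png")
cv2.imwrite("pics/sl.png",cv2.resize(cv2.imread("pics/scene0.png")[:200,:270],None,fx=2.9,fy=2.9))
P=lambda x,y:((x+.5)/6-.5+130,(y+.5)/6-.5+190)
Q=lambda x,y:((x+.5)/6-.5+150,(y+.5)/6-.5+130)
a=onz(c,*P(557,168),.091);b=onz(c,*P(517,396),.091);print("wing",a,b,(a+b)/2,np.linalg.norm(a-b),np.degrees(np.arctan2(*(a-b)[1::-1])))
d=onz(c,*P(543,285),.09);print("dome",d)
# wing ends scene
print("scene wing ends",onz(s,*Q(432,270),.093),onz(s,*Q(245,322),.093))
print("2view",two(c,P(557,168),s,Q(432,270)),two(c,P(517,396),s,Q(245,322)))
# yellow corners top z=.06
K=[onz(c,*P(*p),.06) for p in((473,174),(657,206),(627,398),(433,367))]
print("cover",np.round(K,4),np.mean(K,0),np.linalg.norm(K[0]-K[1]),np.linalg.norm(K[1]-K[2]))
e=K[0]-K[3];print(np.degrees(np.arctan2(e[1],e[0])))
# mask PCA
m=masks(im)['red'];m[:210]=0
v,u=np.nonzero(m);p=np.array([onz(c,*q,.091)[:2] for q in zip(u,v)]);w=np.linalg.svd(p-p.mean(0),full_matrices=False)[2][0];print("pca",p.mean(0),np.degrees(np.arctan2(w[1],w[0])))
print("blue/green",two(c,(159.7,213.9),s,(196.8,149.8)),two(c,(156.7,242.1),s,(174.7,157.5)))
print("monitor",onz(c,107,267,0),onz(s,133,167,0),"post",onz(c,265,220,0),onz(c,298,190,.15))
E
```

```text
wing [0.54093048 0.01172472 0.091     ] [0.44748591 0.02821343 0.091     ] [0.49420819 0.01996908 0.091     ] 0.0948881658190644 -10.007083406375449
dome [0.49257536 0.0176476  0.09      ]
scene wing ends [0.53690567 0.01341171 0.093     ] [0.44967459 0.03105986 0.093     ]
2view (array([0.53886469, 0.0125814 , 0.09292425]), np.float64(0.004216196632035842)) (array([0.44766932, 0.02753905, 0.09668022]), np.float64(0.0004664681228444944))
cover [[ 0.5423  0.0504  0.06  ]
 [ 0.5272 -0.0288  0.06  ]
 [ 0.446  -0.0153  0.06  ]
 [ 0.4604  0.0669  0.06  ]] [0.49396321 0.01831063 0.06      ] 0.08054975209984429 0.08239063977034927
-11.400248361315551
pca [0.4940258  0.01538661] 85.13770232373172
blue/green (array([0.55474765, 0.17554388, 0.06571257]), np.float64(0.002243561121279359)) (array([0.48295152, 0.18122011, 0.06506037]), np.float64(0.0019885814372726405))
monitor [0.42197332 0.33004346 0.        ] [0.38814938 0.28693912 0.        ] post [ 0.54234739 -0.09839645  0.        ] [ 0.59727832 -0.1722309   0.15      ]
```

View pics/sl.png

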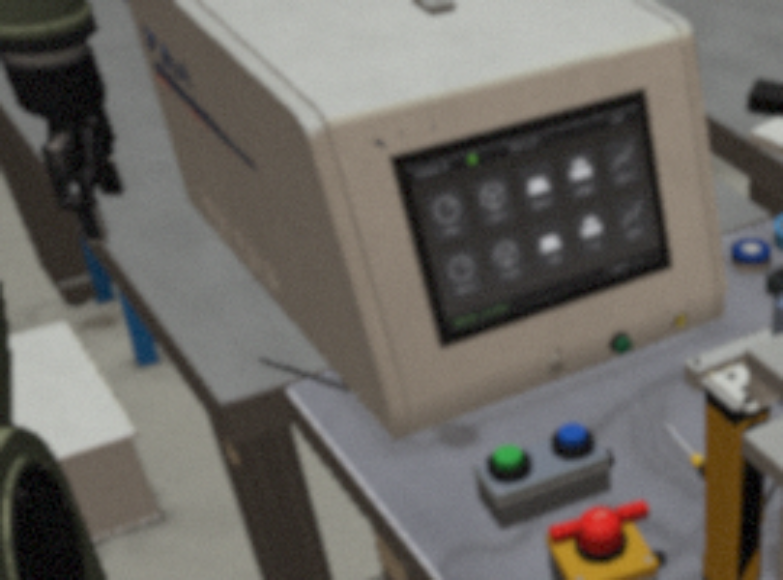

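View pics/wrist0.png

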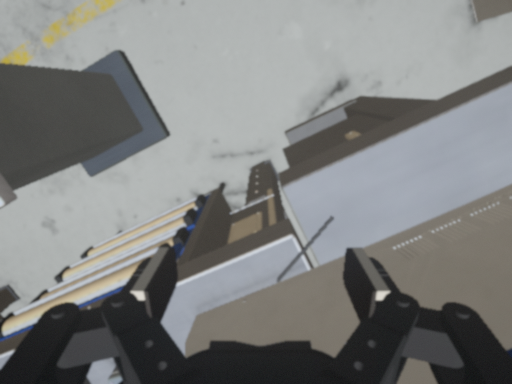

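```bash
python3 - <<'E'
from h import *
from rig import env
s=env.get_calibration("scene");c=env.get_calibration("top")
for p in((110,45),(65,0),(135,148)):
    o,r=ray(s,*p)
    for x in(.36,.4,.44):
        t=(x-o[0])/r[0];print(p,(o+t*r).round(3))
for p in((107,267),(20,272),(10,272)):
    for z in(0,.1,.2,.3,.35): print(p,onz(c,*p,z).round(3))
im=cv2.imread("pics/top0.png");cv2.imwrite("pics/tl.png",cv2.resize(im[0:310,:260],None,fx=2.3,fy=1.9))
E
```

```text
(110, 45) [0.36  0.169 0.443]
(110, 45) [0.4   0.293 0.385]
(110, 45) [0.44  0.417 0.326]
(65, 0) [0.36  0.438 0.453]
(65, 0) [0.4   0.599 0.396]
(65, 0) [0.44  0.759 0.338]
(135, 148) [0.36  0.147 0.176]
(135, 148) [0.4   0.268 0.081]
(135, 148) [ 0.44   0.389 -0.014]
(107, 267) [0.422 0.33  0.   ]
(107, 267) [0.424 0.29  0.1  ]
(107, 267) [0.427 0.25  0.2  ]
(107, 267) [0.429 0.21  0.3  ]
(107, 267) [0.43 0.19 0.35]
(20, 272) [0.411 0.566 0.   ]
(20, 272) [0.415 0.501 0.1  ]
(20, 272) [0.418 0.437 0.2  ]
(20, 272) [0.422 0.373 0.3  ]
(20, 272) [0.423 0.34  0.35 ]
(10, 272) [0.412 0.593 0.   ]
(10, 272) [0.415 0.526 0.1  ]
(10, 272) [0.418 0.459 0.2  ]
(10, 272) [0.422 0.392 0.3  ]
(10, 272) [0.423 0.358 0.35 ]
```

View pics/tl.png

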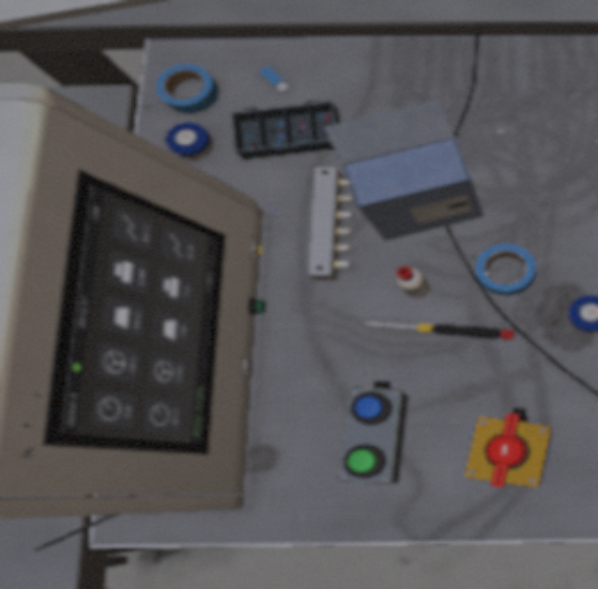

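carry_out(targets=[{"slide": [-18,-28.5,0],"grip": 0},{"slide": [-18,-28.5,0],"grip": 0},{"slide": [-18,-28.5,0],"grip": 0},{"slide": [-18,-28.5,0],"grip": 0},{"slide": [-18,-28.5,0],"grip": 0},{"slide": [0,0,0],"grip": 0}])

```text
invalid input at $.targets[0]: expected keys slide, twist, grip
```

carry_out(targets=[{"slide": [-18,-28.5,0],"twist": [0,0,0],"grip": 0},{"slide": [-18,-28.5,0],"twist": [0,0,0],"grip": 0},{"slide": [-18,-28.5,0],"twist": [0,0,0],"grip": 0},{"slide": [-18,-28.5,0],"twist": [0,0,0],"grip": 0},{"slide": [-18,-28.5,0],"twist": [0,0,0],"grip": 0},{"slide": [0,0,0],"twist": [0,0,0],"grip": 0}])

```text
time_s: 0.65
tcp_pos: [0.2703, 0.3447, 0.2316]
tool_rot: [[-0.898, 0.44, 0.0], [0.44, 0.898, -0.003], [-0.001, -0.003, -1.0]]
wrist_force: [0.0, -0.1, 0.2]
opening: 0.0124
```

carry_out(targets=[{"slide": [-23.5,-25.7,0],"twist": [0,0,0],"grip": 0},{"slide": [-23.5,-25.7,0],"twist": [0,0,0],"grip": 0},{"slide": [-23.5,-25.7,0],"twist": [0,0,0],"grip": 0},{"slide": [-29,-14,0],"twist": [0,0,0],"grip": 0},{"slide": [-29,-14,0],"twist": [0,0,0],"grip": 0},{"slide": [-29,-14,0],"twist": [0,0,0],"grip": 0},{"slide": [-29,-14,0],"twist": [0,0,0],"grip": 0},{"slide": [-29,-14,0],"twist": [0,0,0],"grip": 0}])

```text
time_s: 1.32
tcp_pos: [0.4001, 0.1223, 0.2313]
tool_rot: [[-0.9, 0.436, -0.0], [0.436, 0.9, -0.0], [0.0, -0.0, -1.0]]
wrist_force: [-0.5, 0.6, -0.2]
opening: -0.0003
```

carry_out(targets=[{"slide": [-32.3,-13,10],"twist": [0,0,0],"grip": 0},{"slide": [-32.3,-13,10],"twist": [0,0,0],"grip": 0},{"slide": [-32.3,-13,10],"twist": [0,0,0],"grip": 0},{"slide": [-32.3,-13,0],"twist": [0,0,0],"grip": 0},{"slide": [0,0,0],"twist": [0,0,-0.092],"grip": 0},{"slide": [0,0,0],"twist": [0,0,-0.092],"grip": 0},{"slide": [0,0,0],"twist": [0,0,-0.092],"grip": 0},{"slide": [0,0,0],"twist": [0,0,0],"grip": 0}])

```text
time_s: 1.98
tcp_pos: [0.4929, 0.0204, 0.2011]
tool_rot: [[-0.985, 0.17, -0.0], [0.17, 0.985, 0.0], [0.0, 0.0, -1.0]]
wrist_force: [-0.2, 0.1, -0.5]
opening: -0.0001
```

```bash
python3 - <<'E'
from h import *
from rig import env
s=env.get_state();print(s['tcp_pos'],s['tool_rot'].round(3),s['wrist_force'])
c=env.get_calibration("wrist");im=env.read_camera("wrist");cv2.imwrite("pics/wrist1.png",im)
import pickle;pickle.dump(c,open("w1.pkl","wb"))
E
```

```text
[0.49293764 0.02044741 0.20111019] [[-0.985  0.17  -0.   ]
 [ 0.17   0.985  0.   ]
 [ 0.     0.    -1.   ]] [-0.19795645  0.05892777 -0.53595298]
```

View pics/wrist1.png

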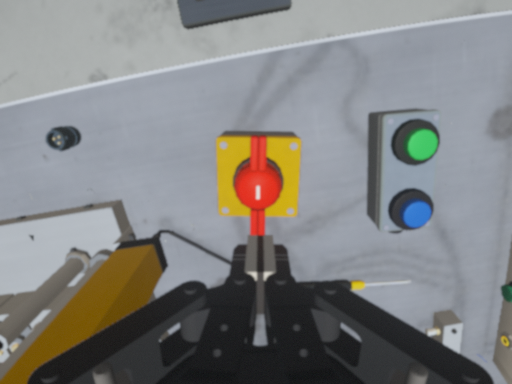

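The wrist view shows the dome at about (258,185), with the near wing's end at (259,137). Blue is at (418,212) and green at (423,145).

```bash
python3 - <<'E'
from h import *
import pickle
c=pickle.load(open("w1.pkl","rb"));im=cv2.imread("pics/wrist1.png")
M=masks(im)
k=M['red'].astype(np.uint8);k[240:]=0;k[:,:200]=0;k[:,310:]=0
v,u=np.nonzero(k);print(u.min(),u.max(),v.min(),v.max())
for r in range(136,236,6):
    q=u[v==r]; print(r,q.min(),q.max(),end='; ')
o=cv2.morphologyEx(k,cv2.MORPH_OPEN,cv2.getStructuringElement(2,(25,25)))
vv,uu=np.nonzero(o);cc=((uu.min()+uu.max())/2,(vv.min()+vv.max())/2);print("\ndome",cc,uu.max()-uu.min(),onz(c,*cc,.088))
n=np.median(u[v==142]);print("near wing end",onz(c,n,v.min(),.098), "at r142",onz(c,n,142,.098),"far r230",onz(c,np.median(u[v==230]),230,.098))
for k2 in('blue','green','yellow'):
    N,l,st,ce=cv2.connectedComponentsWithStats(M[k2].astype(np.uint8))
    for i in range(1,N):
        if st[i,4]>200:print(k2,st[i],ce[i],onz(c,*ce[i],.068 if k2!='yellow' else .06))
for p in((217,136),(301,139),(299,217),(218,216)):print(onz(c,*p,.06))
E
```

```text
235 281 136 235
136 252 265; 142 251 265; 148 251 265; 154 251 264; 160 250 266; 166 243 272; 172 238 277; 178 236 279; 184 235 281; 190 236 279; 196 238 277; 202 242 273; 208 251 264; 214 251 263; 220 251 263; 226 251 263; 232 251 263; 
dome (np.float64(257.5), np.float64(172.0)) 29 [0.47888906 0.02048714 0.088     ]
near wing end [0.4460525  0.02676097 0.098     ] at r142 [0.45094374 0.02590423 0.098     ] far r230 [0.5303333  0.01105791 0.098     ]
blue [401 199  30  29 650] [415.38615385 212.99692308] [0.55424227 0.17137251 0.068     ]
green [404 128  34  33 869] [420.53394707 143.72382048] [0.48289825 0.17662438 0.068     ]
yellow [ 216  135   35   81 1911] [231.06174778 171.81161695] [ 0.48162133 -0.00682669  0.06      ]
yellow [ 265  136   36   80 1921] [284.62155128 172.60593441] [0.49147446 0.04533765 0.06      ]
yellow [   0  245  161  139 7245] [ 92.8868185  307.35169082] [ 0.61809874 -0.20603087  0.06      ]
[ 0.44465854 -0.01298909  0.06      ]
[0.4611776  0.06563799 0.06      ]
[0.54149527 0.0532434  0.06      ]
[ 0.52597514 -0.02987812  0.06      ]
```

carry_out(targets=[{"slide": [-0.8,-1.6,30],"twist": [0,0,0],"grip": 0},{"slide": [0,0,30],"twist": [0,0,0],"grip": 0},{"slide": [0,0,25],"twist": [0,0,0],"grip": 0},{"slide": [0,0,10],"twist": [0,0,0],"grip": 0},{"slide": [0,0,3],"twist": [0,0,0],"grip": 0},{"slide": [0,0,3],"twist": [0,0,0],"grip": 0},{"slide": [0,0,2],"twist": [0,0,0],"grip": 0},{"slide": [0,0,0],"twist": [0,0,0],"grip": 0}])

```text
time_s: 2.7
tcp_pos: [0.4937, 0.019, 0.0988]
tool_rot: [[-0.985, 0.175, 0.001], [0.175, 0.985, -0.0], [-0.001, -0.0, -1.0]]
wrist_force: [-1.1, 0.6, 3.5]
opening: 0.0004
```

carry_out(targets=[{"slide": [0,0,3],"twist": [0,0,0],"grip": 0},{"slide": [0,0,3],"twist": [0,0,0],"grip": 0},{"slide": [0,0,1.5],"twist": [0,0,0],"grip": 0},{"slide": [0,0,0],"twist": [0,0,0],"grip": 0}])

```text
time_s: 3.03
tcp_pos: [0.4937, 0.019, 0.0913]
tool_rot: [[-0.985, 0.175, 0.001], [0.175, 0.985, -0.0], [-0.001, 0.0, -1.0]]
wrist_force: [-1.4, 0.5, 6.8]
opening: 0.0005
```

carry_out(targets=[{"slide": [0,0,1],"twist": [0,0,0],"grip": 0},{"slide": [0,0,0.7],"twist": [0,0,0],"grip": 0},{"slide": [0,0,0],"twist": [0,0,0],"grip": 0}])

```text
time_s: 3.28
tcp_pos: [0.4939, 0.019, 0.0901]
tool_rot: [[-0.985, 0.175, 0.002], [0.175, 0.985, 0.0], [-0.002, 0.0, -1.0]]
wrist_force: [-3.2, 0.5, 13.3]
opening: -0.0003
```

carry_out(targets=[{"slide": [0,0,-5],"twist": [0,0,0],"grip": 0},{"slide": [0,0,-25],"twist": [0,0,0],"grip": 0},{"slide": [0,0,-20],"twist": [0,0,0],"grip": 0},{"slide": [0,0,0],"twist": [0,0,0],"grip": 0},{"slide": [0,0,0],"twist": [0,0,0],"grip": 0}])

```text
time_s: 3.7
tcp_pos: [0.494, 0.0189, 0.1402]
tool_rot: [[-0.985, 0.175, 0.003], [0.175, 0.985, 0.0], [-0.002, 0.001, -1.0]]
wrist_force: [0.5, -0.1, -0.0]
opening: -0.0002
```

```bash
python3 - <<'E'
from h import *
from rig import env
s=env.get_state();print(s['time_s'],s['tcp_pos'],s['wrist_force'])
im=env.read_camera("scene");cv2.imwrite("pics/s2.png",cv2.resize(im[130:230,130:270],None,fx=5,fy=5,interpolation=cv2.INTER_CUBIC))
im=env.read_camera("wrist");cv2.imwrite("pics/w2.png",im)
E
```

```text
3.7 [0.49404683 0.01886283 0.14018721] [ 0.50236429 -0.05928285 -0.02922951]
```

View pics/s2.png

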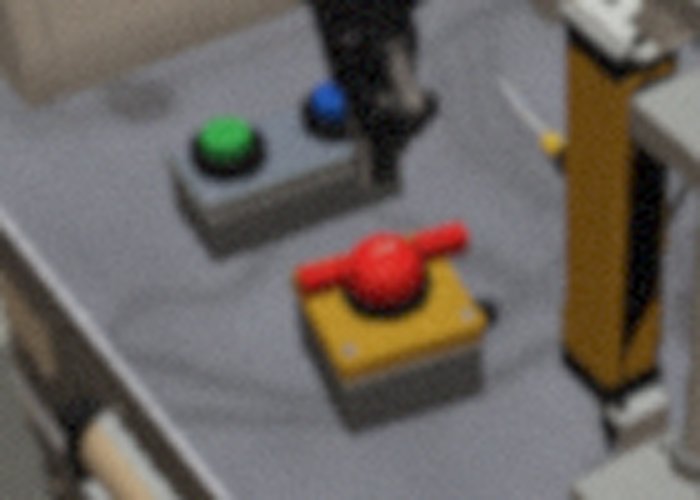

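View pics/w2.png

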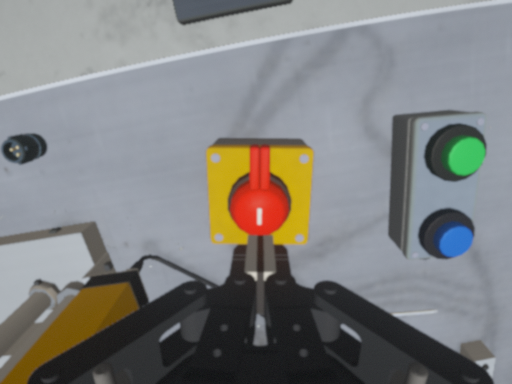

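```bash
python3 - <<'E'
from h import *
from rig import env
im=env.read_camera("scene")
m=masks(im)['red'].astype(np.uint8);N,l,st,ce=cv2.connectedComponentsWithStats(m)
for i in range(1,N):
    if st[i,4]>200:print(st[i],ce[i])
E
```

```text
[190 175  33  16 267] [206.31460674 182.58426966]
```

carry_out(targets=[{"slide": [18,-16,0],"twist": [0,0,0],"grip": 0},{"slide": [18,-16,0],"twist": [0,0,0],"grip": 0},{"slide": [0,0,25],"twist": [0,0,0],"grip": 0},{"slide": [0,0,25],"twist": [0,0,0],"grip": 0},{"slide": [0,0,16],"twist": [0,0,0],"grip": 0},{"slide": [0,0,0],"twist": [0,0,0],"grip": 0}])

```text
time_s: 4.35
tcp_pos: [0.4511, -0.0062, 0.0704]
tool_rot: [[-0.985, 0.174, -0.004], [0.174, 0.985, -0.0], [0.004, -0.001, -1.0]]
wrist_force: [-0.8, 0.2, 0.9]
opening: -0.0001
```

```bash
python3 - <<'E'
from h import *
from rig import env
s=env.get_state();print(s['time_s'],s['tcp_pos'],s['wrist_force'])
im=env.read_camera("wrist");cv2.imwrite("pics/w3.png",im)
E
```

```text
4.35 [ 0.4511147  -0.00620015  0.07037873] [-0.84049479  0.2456637   0.92911989]
```

View pics/w3.png

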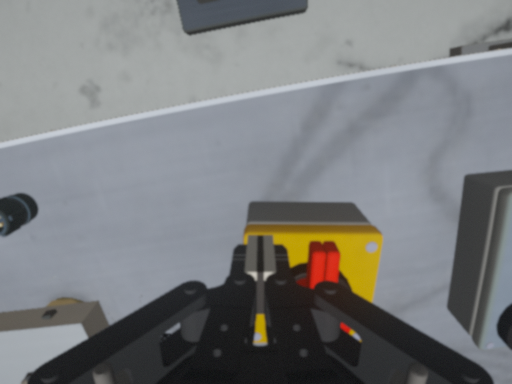

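carry_out(targets=[{"slide": [0,0,-3.5],"twist": [0,0,0],"grip": 0},{"slide": [0,4,0],"twist": [0,0,0],"grip": 0},{"slide": [0,3,0],"twist": [0,0,0],"grip": 0},{"slide": [0,0,0],"twist": [0,0,0],"grip": 0}])

```text
time_s: 4.73
tcp_pos: [0.4542, 0.0014, 0.0774]
tool_rot: [[-0.985, 0.173, 0.001], [0.173, 0.985, 0.0], [-0.001, 0.001, -1.0]]
wrist_force: [0.0, 1.0, -0.4]
opening: -0.0001
```

carry_out(targets=[{"slide": [0,3,2.5],"twist": [0,0,0],"grip": 0},{"slide": [0,3,0],"twist": [0,0,0],"grip": 0},{"slide": [0,0,0],"twist": [0,0,0],"grip": 0}])

```text
time_s: 4.98
tcp_pos: [0.4548, 0.0071, 0.074]
tool_rot: [[-0.985, 0.173, -0.0], [0.173, 0.985, 0.0], [0.0, 0.0, -1.0]]
wrist_force: [0.2, -0.1, -0.7]
opening: 0.0
```

```bash
python3 - <<'E'
from h import *
from rig import env
s=env.get_state();print(s['time_s'],s['tcp_pos'],s['wrist_force'])
im=env.read_camera("wrist");cv2.imwrite("pics/w4.png",im)
E
```

```text
4.9833 [0.45475499 0.00713307 0.07404874] [ 0.21232557 -0.14353528 -0.67407027]
```

View pics/w4.png

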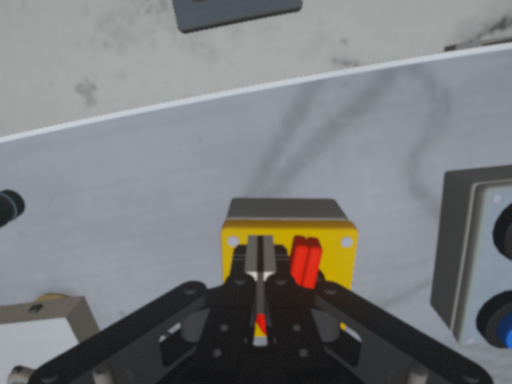

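carry_out(targets=[{"slide": [0,3,0],"twist": [0,0,0],"grip": 0},{"slide": [1.3,3.7,0],"twist": [0,0,0.1],"grip": 0},{"slide": [1.3,3.7,0],"twist": [0,0,0.1],"grip": 0},{"slide": [1.3,3.7,0],"twist": [0,0,0.1],"grip": 0},{"slide": [0,0,0],"twist": [0,0,0],"grip": 0}])

```text
time_s: 5.45
tcp_pos: [0.4544, 0.0218, 0.0741]
tool_rot: [[-0.887, 0.461, -0.0], [0.461, 0.887, -0.0], [0.0, -0.0, -1.0]]
wrist_force: [-1.0, -1.3, -1.1]
opening: 0.0
```

```bash
python3 - <<'E'
from h import *
from rig import env
s=env.get_state();print(s['time_s'],s['tcp_pos'],s['wrist_force'])
im=env.read_camera("wrist");cv2.imwrite("pics/w5.png",im)
E
```

```text
5.45 [0.45442417 0.02182715 0.07410768] [-0.99038816 -1.31820616 -1.06543691]
```

View pics/w5.png

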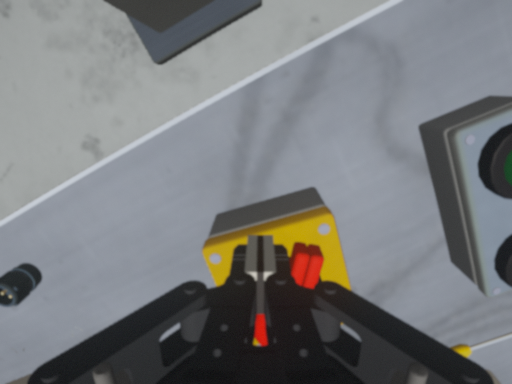

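The wing is turning with the finger. I'll carry on past the release angle.

carry_out(targets=[{"slide": [1.3,3.7,0],"twist": [0,0,0.1],"grip": 0},{"slide": [1.3,3.7,0],"twist": [0,0,0.1],"grip": 0},{"slide": [1.3,3.7,0],"twist": [0,0,0.1],"grip": 0},{"slide": [0,0,0],"twist": [0,0,0],"grip": 0}])

```text
time_s: 5.83
tcp_pos: [0.4571, 0.0329, 0.0741]
tool_rot: [[-0.714, 0.7, -0.0], [0.7, 0.714, -0.0], [0.0, -0.0, -1.0]]
wrist_force: [-1.6, -2.5, 0.4]
opening: -0.0002
```

```bash
python3 - <<'E'
from h import *
from rig import env
s=env.get_state();print(s['time_s'],s['tcp_pos'],s['wrist_force'])
im=env.read_camera("wrist");cv2.imwrite("pics/w6.png",im)
im=env.read_camera("scene");cv2.imwrite("pics/s6.png",cv2.resize(im[130:230,130:270],None,fx=5,fy=5,interpolation=cv2.INTER_CUBIC))
E
```

```text
5.8333 [0.45712804 0.03291403 0.07406439] [-1.64480599 -2.50695047  0.3667664 ]
```

View pics/w6.png

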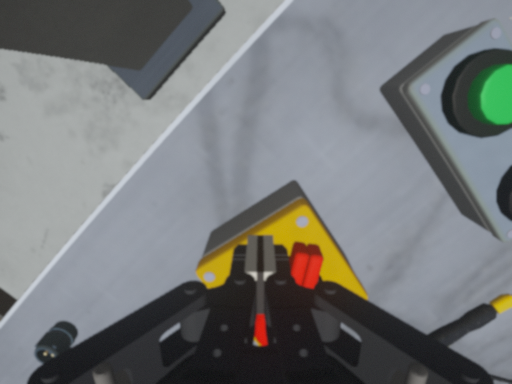

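View pics/s6.png

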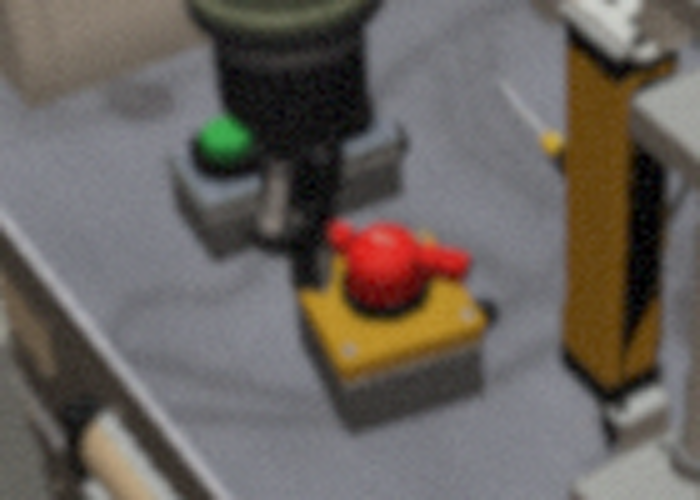

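carry_out(targets=[{"slide": [1,3,0],"twist": [0,0,0.08],"grip": 0},{"slide": [0,0,0],"twist": [0,0,0],"grip": 0},{"slide": [0,0,0],"twist": [0,0,0],"grip": 0},{"slide": [0,-9,0],"twist": [0,0,0],"grip": 0},{"slide": [0,-9,0],"twist": [0,0,0],"grip": 0},{"slide": [0,-9,0],"twist": [0,0,0],"grip": 0},{"slide": [0,-9,0],"twist": [0,0,0],"grip": 0},{"slide": [0,-12,0],"twist": [0,0,0],"grip": 0}])

```text
time_s: 6.6
tcp_pos: [0.4219, 0.0034, 0.0742]
tool_rot: [[-0.657, 0.754, 0.001], [0.754, 0.657, 0.0], [-0.0, 0.001, -1.0]]
wrist_force: [0.4, -0.8, 0.2]
opening: -0.0001
```

carry_out(targets=[{"slide": [0,0,-20],"twist": [0,0,0],"grip": 0},{"slide": [0,0,-30],"twist": [0,0,0],"grip": 0},{"slide": [0,0,-30],"twist": [0,0,0],"grip": 0},{"slide": [0,0,0],"twist": [0,0,0],"grip": 0}])

```text
time_s: 6.93
tcp_pos: [0.4231, 0.0033, 0.158]
tool_rot: [[-0.656, 0.754, 0.005], [0.754, 0.656, 0.0], [-0.003, 0.004, -1.0]]
wrist_force: [0.0, -0.0, -0.2]
opening: 0.0002
```

```bash
python3 - <<'E'
from h import *
from rig import env
s=env.get_state();print(s['time_s'],s['tcp_pos'],s['tool_rot'].round(3),s['wrist_force'])
im=env.read_camera("scene");cv2.imwrite("pics/s7.png",cv2.resize(im[130:230,130:270],None,fx=5,fy=5,interpolation=cv2.INTER_CUBIC))
m=masks(im)['red'].astype(np.uint8);N,l,st,ce=cv2.connectedComponentsWithStats(m)
for i in range(1,N):
    if st[i,4]>200:print(st[i],ce[i])
E
```

```text
6.9333 [0.42310413 0.00327353 0.15799398] [[-0.656  0.754  0.005]
 [ 0.754  0.656  0.   ]
 [-0.003  0.004 -1.   ]] [ 0.0075705  -0.04003694 -0.18454929]
[190 173  33  18 292] [206.40410959 181.40068493]
```

View pics/s7.png

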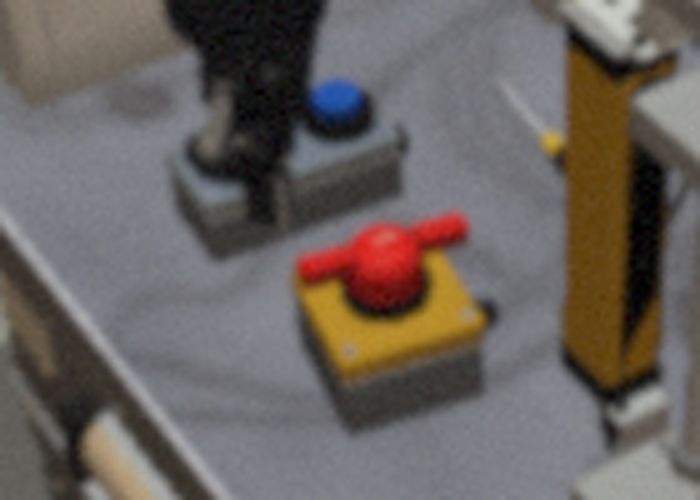

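carry_out(targets=[{"slide": [7,35.1,0],"twist": [0,0,0],"grip": 0},{"slide": [7,35.1,0],"twist": [0,0,0],"grip": 0},{"slide": [7,35.1,0],"twist": [0,0,0],"grip": 0},{"slide": [7,35.1,0],"twist": [0,0,0],"grip": 0},{"slide": [7,35.1,0],"twist": [0,0,0],"grip": 0},{"slide": [7,35.1,0],"twist": [0,0,0],"grip": 0},{"slide": [0,0,0],"twist": [0,0,0],"grip": 0}])

```text
time_s: 7.57
tcp_pos: [0.5555, 0.179, 0.1526]
tool_rot: [[-0.66, 0.751, 0.001], [0.751, 0.66, 0.002], [0.001, 0.002, -1.0]]
wrist_force: [-0.1, -0.3, -0.7]
opening: -0.0002
```

```bash
python3 - <<'E'
from h import *
from rig import env
s=env.get_state();print(s['time_s'],s['tcp_pos'],s['wrist_force'])
c=env.get_calibration("wrist")
im=env.read_camera("wrist");cv2.imwrite("pics/w8.png",im)
M=masks(im)
for k in("blue","green"):
    N,l,st,ce=cv2.connectedComponentsWithStats(M[k].astype(np.uint8))
    for i in range(1,N):
        if st[i,4]>200:print(k,st[i],ce[i],onz(c,*ce[i],.068))
E
```

```text
7.5667 [0.55554531 0.17900279 0.15256901] [-0.11439577 -0.29975125 -0.71977431]
blue [236 185  36  35 990] [253.72929293 202.20505051] [0.55445459 0.17261641 0.068     ]
green [ 169  121   39   39 1206] [187.76202322 140.06135987] [0.48296711 0.17778095 0.068     ]
```

View pics/w8.png

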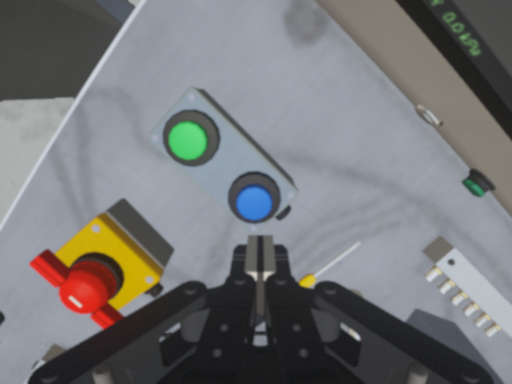

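carry_out(targets=[{"slide": [-3.5,-4.5,30],"twist": [0,0,0],"grip": 0},{"slide": [0,0,28],"twist": [0,0,0],"grip": 0},{"slide": [0,0,16],"twist": [0,0,0],"grip": 0},{"slide": [0,0,0],"twist": [0,0,0],"grip": 0},{"slide": [0,0,0],"twist": [0,0,0],"grip": 0}])

```text
time_s: 8.03
tcp_pos: [0.5521, 0.1672, 0.0797]
tool_rot: [[-0.656, 0.755, -0.002], [0.755, 0.656, -0.001], [0.0, -0.002, -1.0]]
wrist_force: [0.3, 0.3, 0.4]
opening: -0.0003
```

carry_out(targets=[{"slide": [2.8,5.6,6],"twist": [0,0,0],"grip": 0},{"slide": [0,0,5],"twist": [0,0,0],"grip": 0},{"slide": [0,0,2],"twist": [0,0,0],"grip": 0},{"slide": [0,0,2],"twist": [0,0,0],"grip": 0},{"slide": [0,0,0],"twist": [0,0,0],"grip": 0}])

```text
time_s: 8.45
tcp_pos: [0.5555, 0.1745, 0.066]
tool_rot: [[-0.657, 0.754, 0.001], [0.754, 0.657, 0.001], [-0.0, 0.002, -1.0]]
wrist_force: [-0.4, 3.0, 11.3]
opening: -0.0002
```

carry_out(targets=[{"slide": [0,0,0],"twist": [0,0,0],"grip": 0}])

```text
time_s: 8.53
tcp_pos: [0.5555, 0.1745, 0.066]
tool_rot: [[-0.657, 0.754, 0.002], [0.754, 0.657, 0.001], [-0.0, 0.002, -1.0]]
wrist_force: [-0.6, 2.5, 11.7]
opening: -0.0001
```

```bash
python3 - <<'E'
from h import *
from rig import env
s=env.get_state();print(s['time_s'],s['tcp_pos'],s['wrist_force'],s['moment'])
im=env.read_camera("wrist");cv2.imwrite("pics/w9.png",im)
im=env.read_camera("scene");cv2.imwrite("pics/s9.png",cv2.resize(im[130:230,130:270],None,fx=5,fy=5,interpolation=cv2.INTER_CUBIC))
E
```

```text
8.5333 [0.55545639 0.17452855 0.06599051] [-0.58938478  2.5095118  11.69442267] [ 0.7059812   0.18581103 -0.03051647]
```

View pics/w9.png

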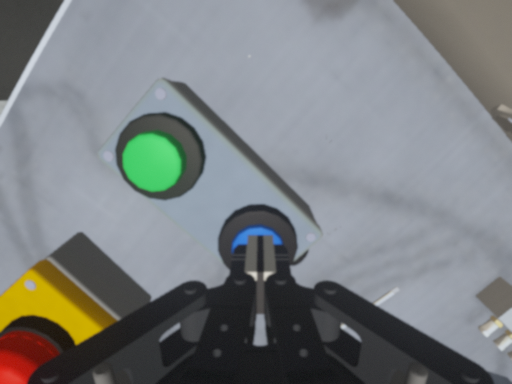

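View pics/s9.png

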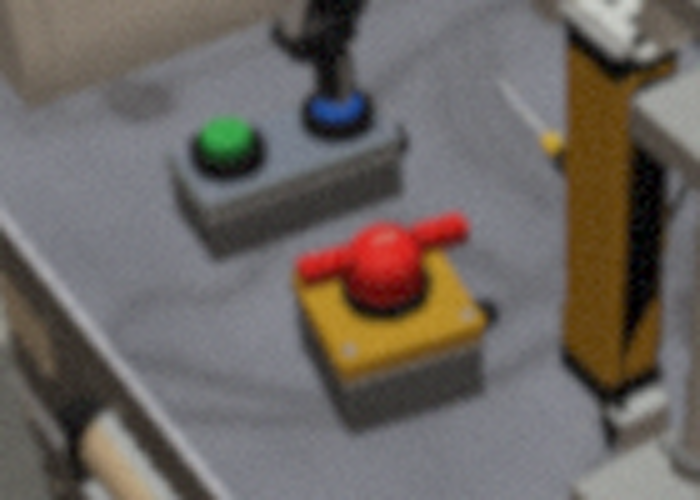

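carry_out(targets=[{"slide": [0,0,1.5],"twist": [0,0,0],"grip": 0},{"slide": [0,0,0],"twist": [0,0,0],"grip": 0}])

```text
time_s: 8.8
tcp_pos: [0.5556, 0.1746, 0.0656]
tool_rot: [[-0.657, 0.754, 0.002], [0.754, 0.657, 0.001], [-0.0, 0.002, -1.0]]
wrist_force: [-6.6, 2.2, 33.1]
opening: -0.0
```

```bash
python3 - <<'E'
from h import *
from rig import env
a=cv2.imread("pics/scene0.png");b=env.read_camera("scene");s=env.get_state();print(s['tcp_pos'],s['wrist_force'],s['moment'])
t=env.read_camera("top")
cv2.imwrite("pics/cmp.png",np.hstack([cv2.resize(q[138:168,160:215],None,fx=7,fy=7,interpolation=cv2.INTER_CUBIC) for q in(a,b)]))
cv2.imwrite("pics/t9.png",cv2.resize(t[120:290,40:300],None,fx=3,fy=3))
for q in(a,b):
    m=masks(q)['blue'][140:165,185:212]
    print([(185+i,140+np.nonzero(m[:,i])[0].min(),140+np.nonzero(m[:,i])[0].max()) for i in range(m.shape[1]) if m[:,i].any()])
cv2.imwrite("pics/s10.png",b)
E
```

```text
[0.5555682  0.17461554 0.06560479] [-6.45035732  2.51852929 32.3805952 ] [0.35914495 1.47707173 0.01132738]
[(192, np.int64(150), np.int64(150)), (193, np.int64(148), np.int64(152)), (194, np.int64(148), np.int64(152)), (195, np.int64(147), np.int64(153)), (196, np.int64(147), np.int64(153)), (197, np.int64(147), np.int64(153)), (198, np.int64(147), np.int64(152)), (199, np.int64(147), np.int64(152)), (200, np.int64(147), np.int64(152)), (201, np.int64(148), np.int64(151))]
[(192, np.int64(151), np.int64(152)), (193, np.int64(150), np.int64(153)), (194, np.int64(150), np.int64(153)), (195, np.int64(150), np.int64(154)), (196, np.int64(151), np.int64(154)), (197, np.int64(152), np.int64(154)), (198, np.int64(152), np.int64(154)), (199, np.int64(151), np.int64(153)), (200, np.int64(150), np.int64(153)), (201, np.int64(149), np.int64(152)), (202, np.int64(150), np.int64(151))]
```

View pics/cmp.png

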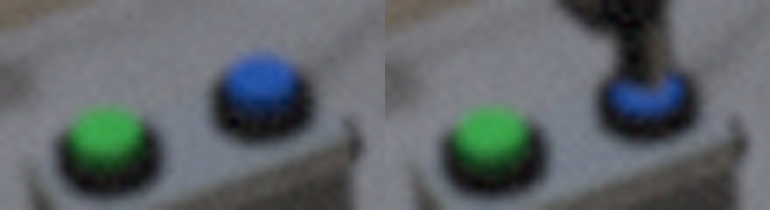

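View pics/t9.png

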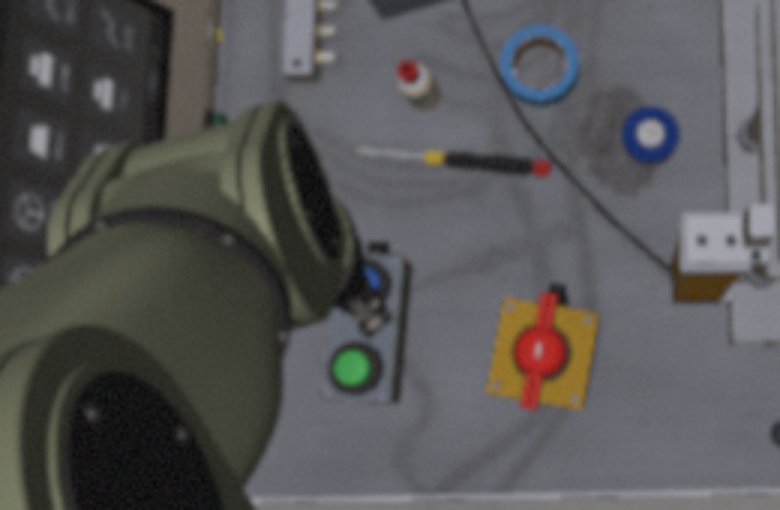

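View pics/s10.png

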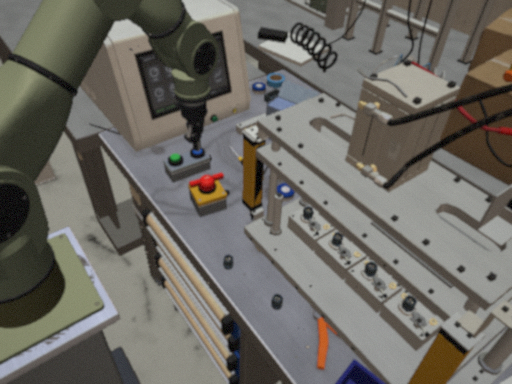

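The contact is stiff at z≈0.066, but I expected the button to bottom at 0.062. I'll back off in small steps and see how much sprung travel there is.

carry_out(targets=[{"slide": [0,0,-1.5],"twist": [0,0,0],"grip": 0},{"slide": [0,0,-1.5],"twist": [0,0,0],"grip": 0},{"slide": [0,0,0],"twist": [0,0,0],"grip": 0}])

```text
time_s: 9.15
tcp_pos: [0.5554, 0.1744, 0.0674]
tool_rot: [[-0.657, 0.754, 0.001], [0.754, 0.657, 0.001], [-0.0, 0.002, -1.0]]
wrist_force: [0.8, 2.3, 3.9]
opening: 0.0001
```

carry_out(targets=[{"slide": [0,0,-1.5],"twist": [0,0,0],"grip": 0},{"slide": [0,0,0],"twist": [0,0,0],"grip": 0}])

```text
time_s: 9.32
tcp_pos: [0.5552, 0.1741, 0.0684]
tool_rot: [[-0.656, 0.754, 0.0], [0.754, 0.656, 0.0], [-0.0, 0.0, -1.0]]
wrist_force: [1.4, 2.8, 3.3]
opening: 0.0003
```

carry_out(targets=[{"slide": [0,0,-1.5],"twist": [0,0,0],"grip": 0},{"slide": [0,0,0],"twist": [0,0,0],"grip": 0}])

```text
time_s: 9.48
tcp_pos: [0.555, 0.1739, 0.0697]
tool_rot: [[-0.656, 0.754, -0.0], [0.754, 0.656, -0.0], [-0.0, -0.0, -1.0]]
wrist_force: [0.7, 2.5, 1.8]
opening: 0.0
```

carry_out(targets=[{"slide": [0,0,-1.5],"twist": [0,0,0],"grip": 0},{"slide": [0,0,0],"twist": [0,0,0],"grip": 0}])

```text
time_s: 9.65
tcp_pos: [0.5549, 0.1739, 0.0712]
tool_rot: [[-0.656, 0.754, -0.0], [0.754, 0.656, -0.0], [-0.0, -0.0, -1.0]]
wrist_force: [1.3, 0.1, 2.1]
opening: 0.0004
```

carry_out(targets=[{"slide": [0,0,-2],"twist": [0,0,0],"grip": 0},{"slide": [0,0,0],"twist": [0,0,0],"grip": 0}])

```text
time_s: 9.82
tcp_pos: [0.5549, 0.1737, 0.0732]
tool_rot: [[-0.656, 0.755, -0.0], [0.755, 0.656, -0.0], [-0.0, -0.001, -1.0]]
wrist_force: [0.7, 0.5, -0.1]
opening: -0.0001
```

The force fell off gradually from 0.0656 to about 0.072, which is 6 mm of sprung travel. So the button was fully down. Next I'll lift clear and check.

carry_out(targets=[{"slide": [0,0,-20],"twist": [0,0,0],"grip": 0},{"slide": [0,0,-30],"twist": [0,0,0],"grip": 0},{"slide": [0,0,-30],"twist": [0,0,0],"grip": 0},{"slide": [0,0,0],"twist": [0,0,0],"grip": 0},{"slide": [0,0,0],"twist": [0,0,0],"grip": 0}])

```text
time_s: 10.23
tcp_pos: [0.5554, 0.174, 0.1542]
tool_rot: [[-0.656, 0.755, 0.002], [0.755, 0.656, 0.0], [-0.001, 0.002, -1.0]]
wrist_force: [-0.4, 0.1, -0.4]
opening: -0.0
```

```bash
python3 - <<'E'
from h import *
from rig import env
s=env.get_state();print(s['time_s'],s['tcp_pos'],s['wrist_force'])
b=env.read_camera("scene")
for k in('red','blue','green'):
    N,l,st,ce=cv2.connectedComponentsWithStats(masks(b)[k].astype(np.uint8))
    for i in range(1,N):
        if st[i,4]>40 and st[i,0]<220: print(k,st[i],ce[i])
cv2.imwrite("pics/s11.png",cv2.resize(b[130:230,130:270],None,fx=5,fy=5,interpolation=cv2.INTER_CUBIC))
E
```

```text
10.2333 [0.55535044 0.17401707 0.15423869] [-0.44610961  0.05292491 -0.41768835]
red [190 173  33  18 284] [206.33802817 181.38028169]
blue [192 147  10   7  53] [196.81132075 149.8490566 ]
green [170 154  11   8  64] [174.796875 157.40625 ]
```

View pics/s11.png

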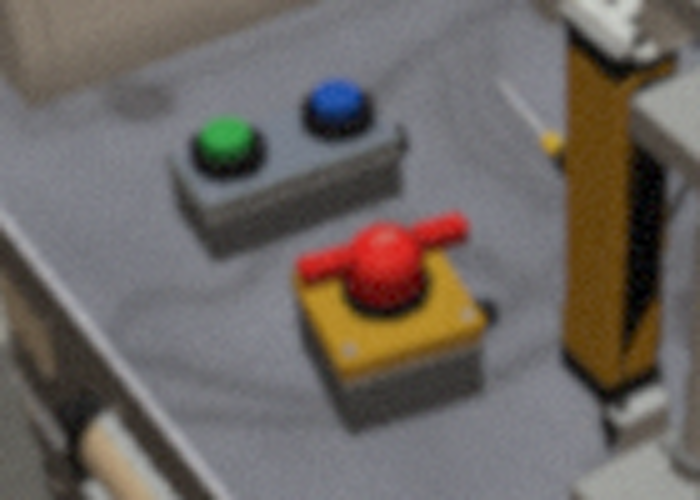

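```bash
python3 - <<'E'
from rig import env
print(env.job_done())
E
```

```text
the job is handed in; nothing more can be done
None
```

I did all three steps in order and handed the job in at about 10.3 s of the 45 s; `job_done` gives no verdict.

1. **Stop pressed:** I pushed the mushroom down with shut fingers until it bottomed at 13 N, tip at z = 0.090. With the hand lifted off, the scene picture still showed the head about 2 px lower, so it had latched.
2. **Stop freed:** I pushed the near wing round clockwise with the fingers shut, using only one face of the wing. After I backed off, the red outline was at the same place as at the start, so the head is up and turned back.
3. **Reset pressed:** I pushed the blue button to a hard stop (11.7 N, then 33 N) and let it come back.

**Last checks:** in the final scene picture the red, blue and green outlines were within 0.2 px of their starting positions. The wrist force was near zero and the tool was 8 cm above the button. Green was never touched.

**What disagreed:** the blue button stopped at tip z = 0.066, not the expected 0.062. Backing off, the force fell away gradually up to about z = 0.072, which fits the full 6 mm of travel. The picture also showed the button about 1.5 to 2 px lower, near flush with its bezel. I took it as fully pressed and did not find the cause of the 4 mm offset.

I did not measure the loose things again at the end. The arm's path stayed clear of them.

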